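# Coax the dry cabinet's sagging bolt out of its bent keeper and hold the gate ajar

## Task

Let the small optics dry cabinet air: unbolt its gate by the upright red handle. The bolt sags behind the bent lip of its keeper, so lift it over the lip while you draw it back towards the hinge side, without forcing it against the keeper. Then swing the gate ajar, about 5 cm at its free edge, and finish while still gripping the red handle and holding the gate steady there against its closing spring; leave the loose things around undisturbed.

Things in the scene. Friction and masses are not known exactly. Their poses are not given: they have to be found in the camera images.
- cabinet: Fixed clear-walled cabinet with light metal frame, 200 mm wide (y), 260 mm high; origin on its underside, 83 mm behind the gate; z up, x from front to back, y to the left as seen facing its front. The gate is on the front (-x), hinged at the right (-y); the steel keeper is on the left (+y) front post. Place and yaw differ each time.
- bolt_draw (a joint): How far the bolt is drawn back (m): 0 = shot home, 0.036 = fully drawn. It slides along the gate towards the hinge (cabinet -y when the gate is shut), friction about 1 N. The nose meets the keeper's lip at about 0.006, is over the lip up to 0.018 and free of the keeper from 0.020.
- bolt_lift (a joint): How far the bolt is lifted in its tall worn guides (m): 0 = sagging, where it falls by its weight (about 0.13 kg); 0.014 = highest. It must be more than 0.007 for the nose to pass over the lip; lifted or not, the gate stays caught by the keeper until the bolt is drawn.
- bolt_grip (a point): Middle of the bolt's upright red handle, a round grip 14 mm thick and 40 mm long, in front of the gate; 300 mm above the work surface when the bolt sags, its top at 324 mm, over the cabinet's top (260 mm). Pinch it from above, upright or leaning up to 40 degrees. The hand stays clear of everything else of the cabinet if its tips stay above 265 mm.
- bolt_handle: The upright handle itself (steel stem and red grip), origin on the bolt's axis 70 mm under bolt_grip, moving with the bolt; x of its axes points square into the gate, y along the gate from the hinge to the free edge.
- bolt_nose: The bolt's down-turned end nose, 8 mm square, hanging behind the keeper's bent lip; origin on the bolt's axis 61 mm from the handle, its lower end 17 mm below that. Pressing it against the cabinet's keeper with more than 40 N counts as forcing.
- gate (a joint): Gate angle (rad): 0 = shut, grows as the free edge (153 mm from the hinge line) swings out towards the robot, anticlockwise seen from above, to 1.2 at most. A spring closes it: about 2 to 5 N at the handle. Ajar means between 0.2 and 0.5.
- gate_hinge (a point): Foot of the gate's upright hinge line, front right, height 0. The handle stands 117 mm from it along the gate with the bolt home, 81 mm with it fully drawn, and 12 mm in front. Beware of the monitor at the left: screen 94 to 460 mm high, 0.24 m from the base axis at 44 deg left; a shoulder that juts out to the left hits it if the base turns over 0.08 rad right; lean the hand instead.
- tape_roll: Loose clear tape roll lying flat, 74 mm across, 19 mm high; leave alone. Origin: underside.
- dropper: Loose small white dropper bottle with blue cap, 33 mm across, 72 mm high; leave alone. Origin: underside.
- gauge_block: Loose steel reference block, 30 x 45 x 20 mm; leave alone. Origin: underside.

How it is judged:
By the outcome, as a careful person would: the job done as asked, in the order asked, and still so for the second after the job is handed in, while the arm keeps its last pose, push and grip.
It also fails if it takes over 32 s, if anything falls off the work surface, if the arm or the gripper's body presses on something with over 40 N, if the wrist force passes 120 N, or if a joint passes its speed limit or range.

## Robot

A 7-joint arm with a two-finger parallel gripper is mounted at the origin on the work surface; the furniture and walls round the work are solid. World frame = base frame: x ahead of the robot, y to its left, z up, the work surface at z = 0. Lengths are in m, angles in rad, forces in N, time in s.
With the tool pointing down it reaches from about 0.425 to 0.875 m from the base axis. Payload 4.7 kg.
Tool frame: the origin (TCP) lies at the very end of the fingers, on their centre line; the grasp point (between the pads) lies 19 mm behind it; z points along the fingers, y is the direction in which the jaws open and shut (so a half turn about z gives the same grasp; the last joint's range is limited). The gripper opens to 87 mm and grips with 3 to 60 N. Pads are 19 mm wide; open, the fingers measure 117 mm over their backs; the gripper's body (75 mm by 190 mm) begins 51 mm behind the grasp point.
Start: joints at [1.205, 0.321, -0.07, 1.45, 0.023, 1.371, -0.057], TCP at [0.241, -0.604, 0.192] pointing down, gripper open.
Joint ranges: [-2.86, 2.86], [-0.3, 2.09], [-1.38, 1.24], [0.06, 2.45], [-1.56, 4.7], [0.09, 2.05], [-2.69, 2.69]. Speed limits (rad/s): [2.57, 2.57, 3.14, 3.14, 3.14, 3.14, 3.14].

## Interface

Orientations are given as a rotation vector (axis times angle).
In Python, from bench import ctrl gives the robot as it stands. The module is installed in compiled form; this text tells all that it offers.
- The arm moves only by the tool move_arm, never from a script. Its arguments are lists of equal length, an entry for each row: "dp": the shift along the tool's x, y, z in units of 30 mm (1.0 is 30 mm), a list of three; "turn": the turn about the tool's z in units of 5 degrees (1.0 is 5 degrees); "jaw": the opening, from -1 (shut) to 1 (fully open). A call has 1 to 5 rows; each row is the pose to reach, as a shift and turn from the pose commanded when the call began, along the tool's axes at that moment; what a row does not reach only later rows make up. A row lasts 1/10 s, in which the tool goes at most 50 mm and 8.59 degrees, less where a joint would pass 70% of its speed; a pose out of reach is approached as far as the arm can. A call with a gripper value outside its range is refused whole. The fingers move at their own pace and stop on an object; "grip_force" is the grip in N (left out, the last holds). Time passes only in rows, so rows that repeat a pose let the fingers close. It gives the time, the measured TCP pose, the force and the opening at its end, in the units of the state.
- ctrl.get_state(): the state, without advancing time (a new reading comes with each control period).
- ctrl.get_image(name): name is "side" or "top" or "wrist"; returns the picture (384x512x3 uint8, red, green, blue); there is no depth.
- ctrl.camera_info(name): a dict with "intrinsics" (3x3 intrinsics, pixels), "extrinsics" (4x4, takes a point from world to camera coordinates). Camera axes: x right, y up, looking along -z (the intrinsics and any distortion apply to the point x, -y, -z); pixel columns grow to the right and rows downward; lengths in m; the calibration is good to about 2 mm. A picture is of the moment at which its call begins: read the wrist's pose just before it. camera_info takes no time and is no camera call; for the wrist camera it gives the pose at the moment of the call.
- ctrl.close_job(): hands the job in, once; it reports no verdict.
Trained networks look in the newest picture that a camera, given by its name, has taken for a name from the list of things; names that differ only in an ending like _2 or _b are one class to them, and where a whole thing is asked for, a point or a joint stands for the part that bears it (a point fixed in the world has none). Each returns a list of dicts, best first, with "confidence" (0 to 1); they miss things now and then, are a little off and sometimes report something else, mostly with a low value. They report only what shows in the picture. A call takes as long as a camera call.
- ctrl.look_for(camera, target): "rect" ([centre column, centre row, width, height] in pixels, round what is visible of it).
- ctrl.masks_of(camera, target): "region" (384x512 bool, what is visible of it) and "rect" ([centre column, centre row, width, height] in pixels, round what is visible of it).
The state is a dict: "time": time; "joint_positions": joint angles; "qd": joint speeds; "joint_torque": joint torques, N m; "position": TCP position; "tool_rot": TCP orientation; "ft_force": force on the tool from outside, world axes, zero at the start; "torque": the same for the moment, N m; "grip_width": opening from 0.0 (shut) to 1.0 (fully open).
Only numpy, scipy, OpenCV 4.12 (cv2) and the standard library are available. Lean on these libraries where they do the work, as an engineer would, in place of code of your own. Each camera call takes 0.05 s, during which the arm holds its last target. There are 200 camera calls.

## Working session

There is one attempt and no reset: what is moved stays moved. The work goes in short steps, Python scripts to look and compute and a tool call to move; the robot and the scene stay as the last step left them, time stands still between calls to the robot, and variables do not carry over. Pictures are saved under pics/ and viewed, about 8 in all and at most 12, crops included, and the job is handed in when it is done.

Besides the shell and the picture viewer there is one more tool, called after "Emit:" by a JSON object that holds its "name" and its "arguments". move_arm: Moves the arm, as the interface text tells. Its arguments: {"type":"object","properties":{"dp":{"type":"array","items":{"type":"array","items":{"type":"number"}}},"turn":{"type":"array","items":{"type":"number"}},"jaw":{"type":"array","items":{"type":"number"}},"grip_force":{"type":"number"}},"required":["dp","turn","jaw"]}

```bash
mkdir -p pics; cat > h.py <<'E'
import numpy as np,cv2
from bench import ctrl
from scipy.spatial.transform import Rotation as R
def ci(n):
    c=ctrl.camera_info(n); return np.array(c["intrinsics"]),np.array(c["extrinsics"]),c
def ray(n,u,v):
    K,E,_=ci(n); d=np.linalg.inv(K)@[u,v,1]; d=np.array([d[0],-d[1],-d[2]])
    Rm=E[:3,:3]; return -Rm.T@E[:3,3], Rm.T@d
def atz(n,u,v,z):
    o,d=ray(n,u,v); return o+d*(z-o[2])/d[2]
def proj(n,p):
    K,E,_=ci(n); c=E[:3,:3]@np.asarray(p)+E[:3,3]; q=K@[c[0],-c[1],-c[2]]; return q[:2]/q[2]
def tri(a,b):
    (o1,d1),(o2,d2)=a,b; A=np.stack([d1,-d2],1); s=np.linalg.lstsq(A,o2-o1,rcond=None)[0]
    p,q=o1+d1*s[0],o2+d2*s[1]; return (p+q)/2,np.linalg.norm(p-q)
def save(n,f):
    im=ctrl.get_image(n); cv2.imwrite('pics/'+f,cv2.cvtColor(im,cv2.COLOR_RGB2BGR)); return im
E
python3 - <<'E'
from h import *
s=ctrl.get_state(); print(s)
a=save('side','s0.png');b=save('top','t0.png')
cv2.imwrite('pics/st.png',cv2.resize(cv2.vconcat([cv2.imread('pics/s0.png'),cv2.imread('pics/t0.png')]),(448,600)) if 0 else cv2.hconcat([cv2.resize(cv2.imread('pics/s0.png'),(400,300)),cv2.resize(cv2.imread('pics/t0.png'),(400,300))]))
for n in('side','top'):
    print(n,ci(n)[2])
    for t in('bolt_grip','bolt_handle','cabinet','gate','tape_roll','dropper','gauge_block'):
        print(t,[(np.round(r['rect'],1),round(r['confidence'],2)) for r in ctrl.look_for(n,t)[:2]])
E
```

```text
{'time': 0.0, 'joint_positions': array([ 1.20510038,  0.32182442, -0.07007548,  1.45167922,  0.02264753,
        1.37079999, -0.05691233]), 'qd': array([-0.00120746,  0.00158193, -0.00066288, -0.00024096, -0.00126746,
        0.00210735, -0.00014676]), 'joint_torque': array([ 5.87280938e-04, -4.91287744e+01, -4.03830204e-01, -3.12524199e+01,
       -6.39863173e-02,  4.37680143e-02,  1.84476576e-04]), 'position': array([ 0.24067479, -0.60313847,  0.19095848]), 'tool_rot': array([-3.08328912e+00, -5.92681891e-01,  7.97281583e-04]), 'ft_force': array([-0.4179474 ,  0.63866827, -0.15571254]), 'torque': array([ 0.01822736, -0.02418283,  0.02789595]), 'grip_width': 0.996500140837255}
side {'intrinsics': array([[455.8191597 ,   0.        , 252.70396875],
       [  0.        , 455.8191597 , 188.85969452],
       [  0.        ,   0.        ,   1.        ]]), 'extrinsics': array([[ 0.99531606, -0.0933045 ,  0.0253023 , -0.49635963],
       [ 0.01376901,  0.39587692,  0.91820035, -0.10035368],
       [-0.09568882, -0.91355117,  0.39530737, -1.23076759],
       [ 0.        ,  0.        ,  0.    
[... 797 characters left out ...]
  [ 0.99463814, -0.02446175,  0.10048184, -0.48862379],
       [-0.09980373,  0.02752428,  0.99462638, -1.08125432],
       [ 0.        ,  0.        ,  0.        ,  1.        ]])}
bolt_grip [(array([234.2, 159.1, 100.5, 103.2]), 0.63), (array([198.9, 155.4,  11.2,  12.3]), 0.52)]
bolt_handle [(array([198.7, 151.9,  13.2,  10.7]), 0.39), (array([199.8, 160.9,  28.7,  50.5]), 0.2)]
cabinet [(array([231.7, 159.2, 103.3, 101.7]), 0.86)]
gate [(array([211.2, 171.6,  45.3,  71. ]), 0.62)]
tape_roll [(array([291.9, 214.1,  24.3,  29.3]), 0.52)]
dropper [(array([312.2, 253.7,  16.8,  13.2]), 0.56), (array([273.9, 255.8,  12.6,  20.7]), 0.53)]
gauge_block [(array([311.8, 252. ,  17.7,  16. ]), 0.49)]
```

View pics/s0.png

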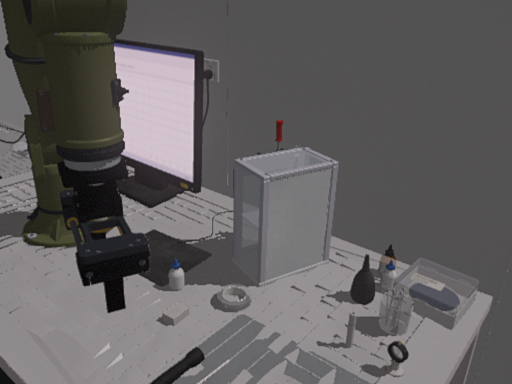

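View pics/t0.png

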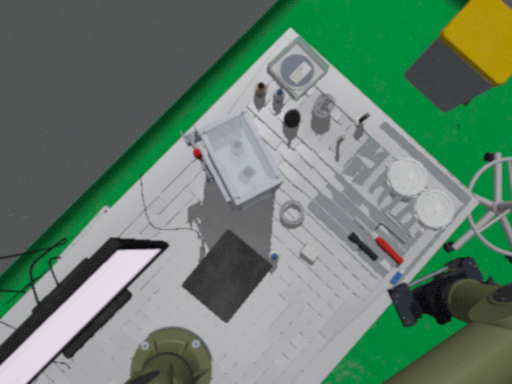

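The side view shows the cabinet with the red handle near (279,131). In the top view the handle is at about (197,153). The gate face runs from about (237,206), the hinge end, to (200,130), the keeper end, so it faces left.

```bash
cat > m.py <<'E'
from h import *
def red(im,box=None):
    h=cv2.cvtColor(im,cv2.COLOR_RGB2HSV); m=(((h[...,0]<8)|(h[...,0]>172))&(h[...,1]>150)&(h[...,2]>60)).astype(np.uint8)
    n,l,s,c=cv2.connectedComponentsWithStats(m); return [(s[i].tolist(),np.round(c[i],1).tolist()) for i in range(1,n) if s[i][4]>12]
E
python3 - <<'E'
from m import *
S=cv2.imread('pics/s0.png')[...,::-1].copy();T=cv2.imread('pics/t0.png')[...,::-1].copy()
print(red(S));print(red(T))
# cabinet top corners at z=.26
for c in [(200,130),(243,113),(281,180),(237,206)]: print(c,np.round(atz('top',*c,.26),3))
for c in [(236,160),(320,150),(335,162),(268,178)]: print('side',c,np.round(atz('side',*c,.26),3))
for c in [(165,243),(118,240)]: print('mon',np.round(atz('top',*c,.46),3))
for c in [(291,213),(310,253),(274,258)]: print(np.round(atz('top',*c,.02),3))
cv2.imwrite('pics/c.png',cv2.hconcat([cv2.resize(S[110:290,220:350,::-1],None,fx=3,fy=3,interpolation=cv2.INTER_CUBIC),cv2.resize(T[95:225,180:290,::-1],(390,540),interpolation=cv2.INTER_CUBIC)]))
E
```

```text
[([276, 121, 7, 20, 104], [279.1, 130.3])]
[([194, 149, 7, 10, 48], [197.2, 153.4]), ([376, 238, 26, 26, 205], [388.4, 249.8])]
(200, 130) [ 0.605 -0.117  0.26 ]
(243, 113) [ 0.643 -0.216  0.26 ]
(281, 180) [ 0.486 -0.297  0.26 ]
(237, 206) [ 0.43  -0.197  0.26 ]
side (236, 160) [ 0.437 -0.208  0.26 ]
side (320, 150) [ 0.635 -0.144  0.26 ]
side (335, 162) [ 0.649 -0.226  0.26 ]
side (268, 178) [ 0.493 -0.313  0.26 ]
mon [ 0.357 -0.077  0.46 ]
mon [0.364 0.002 0.46 ]
[ 0.422 -0.346  0.02 ]
[ 0.308 -0.396  0.02 ]
[ 0.297 -0.294  0.02 ]
```

View pics/c.png

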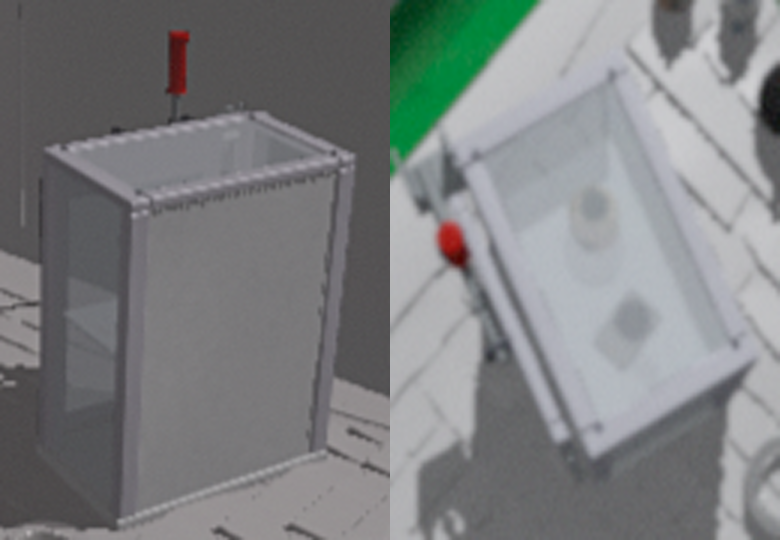

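```bash
python3 - <<'E'
from m import *
p,e=tri(ray('side',279.1,130.3),ray('top',197.2,153.4)); print('grip',np.round(p,4),e)
print(proj('top',[0,0,0.3]))
print('grip top atz', atz('top',197.2,153.4,.306),atz('side',279.1,130.3,.300))
# cab pose candidates: fit yaw, place using handle + depth
for yaw in np.radians([-60,-62,-64,-66,-68,-70]):
    x=np.array([np.cos(yaw),np.sin(yaw)]); y=np.array([-x[1],x[0]])
    # handle: 117 from hinge along y, 12 in front
    hinge=p[:2]-.117*y+.012*x
    print(round(np.degrees(yaw)),'hinge',hinge.round(3),proj('top',[*hinge,.26]).round(1),proj('side',[*hinge,.26]).round(1),'free',proj('top',[*(hinge+.153*y),.26]).round(1),proj('side',[*(hinge+.153*y),.26]).round(1))
E
```

```text
grip [ 0.5426 -0.1146  0.2989] 0.0012563751625457125
[143.20107985 421.27431777]
grip top atz [ 0.54182973 -0.11543549  0.306     ] [ 0.54137398 -0.1185684   0.3       ]
-60 hinge [ 0.447 -0.183] [230.7 198.5] [240.2 156.2] free [195.7 141. ] [293.6 145.2]
-62 hinge [ 0.445 -0.18 ] [229.3 199.6] [239.1 155.7] free [196.2 140.9] [293.8 145.4]
-64 hinge [ 0.443 -0.177] [227.7 200.6] [238.  155.2] free [196.8 140.8] [293.9 145.5]
-66 hinge [ 0.441 -0.173] [226.2 201.6] [236.9 154.7] free [197.4 140.7] [294.1 145.7]
-68 hinge [ 0.439 -0.17 ] [224.6 202.5] [235.9 154.1] free [198.  140.7] [294.2 145.9]
-70 hinge [ 0.437 -0.166] [222.9 203.4] [235.  153.6] free [198.6 140.6] [294.4 146. ]
```

Emit:
{"name": "move_arm", "arguments": {"dp": [[0,0,-1.5],[0,0,-3],[0,0,-4.5],[0,0,-6],[0,0,-7.2]], "turn": [0,0,0,0,0], "jaw": [0.5,0.2,0.0,0.0,0.0], "grip_force": 20}}

```text
time: 1.3
position: [0.241, -0.6037, 0.4114]
tool_rot: [3.082, 0.592, 0.001]
ft_force: [0.4, -0.6, -0.5]
grip_width: 0.633
```

```bash
cat > d.py <<'E'
from h import *
import sys
s=ctrl.get_state(); t=np.array([float(a) for a in sys.argv[1:4]]) if len(sys.argv)>3 else None
Rm=R.from_rotvec(s['tool_rot']).as_matrix()
print('t',round(s['time'],2),'p',s['position'].round(4),'q',s['joint_positions'].round(2),'F',s['ft_force'].round(1),'T',s['torque'].round(2),'w',round(s['grip_width'],3)); print('tau',s['joint_torque'].round(1)); print('toolx',Rm[:,0].round(3),'y',Rm[:,1].round(3),'z',Rm[:,2].round(3))
if t is not None: print('dp units',(Rm.T@(t-s['position'])/.03).round(2))
E
python3 d.py 0.5426 -0.1146 0.40
```

```text
t 1.3 p [ 0.241  -0.6037  0.4114] q [ 1.19  0.33 -0.06  1.01  0.02  1.8  -0.05] F [ 0.4 -0.6 -0.5] T [-0.06  0.04 -0.02] w 0.633
tau [  0.2 -50.1  -0.3 -28.2  -0.1  -0.5   0. ]
toolx [0.929 0.371 0.   ] y [ 0.371 -0.929  0.003] z [ 0.001 -0.003 -1.   ]
dp units [ 15.38 -11.42   0.35]
```

Emit:
{"name": "move_arm", "arguments": {"dp": [[1.2,-0.9,0],[2.4,-1.8,0],[3.6,-2.7,0],[4.8,-3.6,0],[6,-4.5,0]], "turn": [0,0,0,0,0], "jaw": [0,0,0,0,0]}}

```text
time: 1.8
position: [0.3588, -0.4099, 0.4083]
tool_rot: [3.084, 0.593, 0.0]
ft_force: [-0.2, 0.1, 0.4]
grip_width: 0.497
```

```bash
python3 d.py 0.5426 -0.1146 0.40
```

```text
t 1.8 p [ 0.3588 -0.4099  0.4083] q [ 0.98  0.09 -0.19  1.3   0.02  1.75 -0.4 ] F [-0.2  0.1  0.4] T [ 0.02 -0.05 -0.05] w 0.497
tau [  2.8 -35.5   0.9 -32.    0.    0.2   0.8]
toolx [0.929 0.371 0.   ] y [ 0.371 -0.929  0.001] z [ 0.    -0.001 -1.   ]
dp units [ 9.34 -6.87  0.27]
```

Emit:
{"name": "move_arm", "arguments": {"dp": [[1,-0.8,0],[2,-1.6,0],[3,-2.4,0],[4,-3.2,0],[5,-4,0]], "turn": [0,0,0,0,0], "jaw": [0,0,0,0,0]}}

```text
time: 2.3
position: [0.4534, -0.243, 0.4084]
tool_rot: [3.084, 0.593, 0.001]
ft_force: [0.3, -0.5, -0.0]
grip_width: 0.496
```

```bash
python3 d.py 0.5426 -0.1146 0.40; python3 -c "
from h import *
save('side','s1.png')"
```

```text
t 2.3 p [ 0.4534 -0.243   0.4084] q [ 0.79  0.03 -0.36  1.36  0.01  1.75 -0.76] F [ 0.3 -0.5 -0. ] T [-0.01  0.01 -0.06] w 0.496
tau [  2.1 -32.7   0.6 -31.4  -0.1   0.2   0.8]
toolx [0.929 0.371 0.   ] y [ 0.371 -0.929  0.001] z [ 0.    -0.001 -1.   ]
dp units [ 4.35 -2.87  0.28]
```

View pics/s1.png

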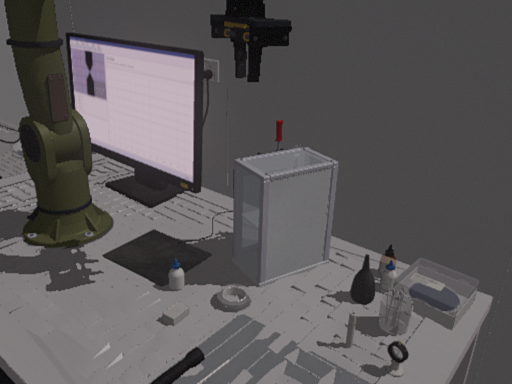

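Emit:
{"name": "move_arm", "arguments": {"dp": [[1,-0.7,0],[2,-1.4,0],[3,-2.1,0],[4,-2.7,0],[4.2,-2.8,0]], "turn": [-0.2,-0.4,-0.6,-0.8,-0.8], "jaw": [0,0,0,0,0]}}

```text
time: 2.85
position: [0.5404, -0.1149, 0.4079]
tool_rot: [-3.058, -0.712, -0.002]
ft_force: [-0.1, -0.0, -0.1]
grip_width: 0.498
```

```bash
python3 - <<'E'
from m import *
save('wrist','w1.png')
T=save('top','t1.png');S=save('side','s2.png')
print(red(T),red(S),red(cv2.imread('pics/w1.png')[...,::-1].copy()))
print(proj('wrist',[.5426,-.1146,.3]),proj('wrist',[.5426,-.1146,.324]))
E
python3 d.py 0.5426 -0.1146 0.281
```

```text
[([194, 149, 7, 10, 48], [197.2, 153.4]), ([376, 238, 26, 26, 199], [388.5, 249.9])] [([277, 121, 6, 20, 102], [279.1, 130.3])] [([254, 165, 18, 28, 304], [263.1, 181.2])]
[257.21959408 171.47656362] [256.91808802 178.11997475]
t 3.0 p [ 0.5386 -0.1204  0.4079] q [ 0.61  0.13 -0.5   1.27  0.06  1.76 -1.  ] F [-0.5 -1.6  0.1] T [-0.06  0.03 -0.01] w 0.5
tau [ -1.3 -35.4  -2.9 -31.4  -0.2  -0.1  -0. ]
toolx [ 0.901  0.435 -0.001] y [ 0.435 -0.901  0.   ] z [-0.001 -0.001 -1.   ]
dp units [ 0.21 -0.12  4.23]
```

View pics/w1.png

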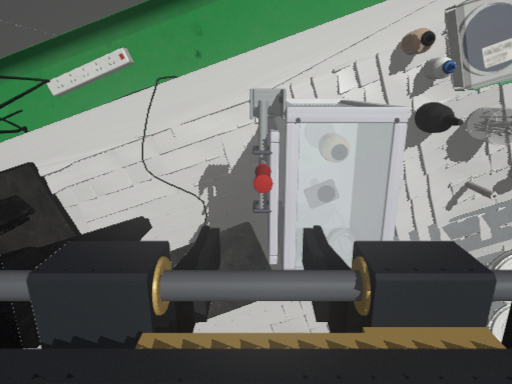

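The wrist view shows the red grip at about (263,182). The bolt and gate run vertically in the image, so tool x is parallel to the gate. I'll refine the grip position from this view.

```bash
python3 - <<'E'
from m import *
for i in range(2):
    s=ctrl.get_state(); im=save('wrist',f'w2{i}.png'); print(s['time'],s['position'].round(4))
r=red(im); print(r)
h=cv2.cvtColor(im,cv2.COLOR_RGB2HSV); m=(((h[...,0]<8)|(h[...,0]>172))&(h[...,1]>150)&(h[...,2]>60)); v,u=np.nonzero(m); k=(abs(u-263)<25)&(abs(v-182)<30); 
for row in range(160,200,2):
    c=u[k&(v==row)]; 
    if len(c): print(row,c.min(),c.max())
for (a,b,z) in [(263.1,184.5,.324),(263.1,181.2,.31),(263,168,.285)]: print(atz('wrist',a,b,z).round(4))
print(ci('wrist')[0][0,0], ray('wrist',256,192))
E
python3 d.py 0.5426 -0.1146 0.281
```

```text
3.0 [ 0.5386 -0.1204  0.4079]
3.05 [ 0.5383 -0.1213  0.408 ]
[([248, 160, 18, 27, 304], [257.2, 175.5])]
160 259 261
162 259 263
164 258 263
166 257 262
168 256 262
170 252 262
172 250 264
174 249 264
176 248 265
178 248 265
180 249 265
182 249 264
184 251 262
186 254 260
[ 0.5393 -0.1232  0.324 ]
[ 0.5386 -0.1236  0.31  ]
[ 0.5443 -0.1209  0.285 ]
336.6978295679535 (array([ 0.60925226, -0.08755131,  0.60117409]), array([-0.27108658, -0.11380065, -0.95594617]))
t 3.1 p [ 0.5382 -0.1217  0.4081] q [ 0.61  0.13 -0.5   1.27  0.06  1.76 -1.  ] F [-0.1 -0.3  0.7] T [-0.01  0.06  0.  ] w 0.501
tau [ -0.7 -35.3  -2.2 -31.4  -0.1  -0.1   0. ]
toolx [ 0.902  0.432 -0.001] y [ 0.432 -0.902  0.001] z [-0.    -0.001 -1.   ]
dp units [ 0.24 -0.15  4.24]
```

```bash
python3 - <<'E'
from m import *
im=save('wrist','w3.png'); s=ctrl.get_state(); print(s['position'].round(4),red(im))
c=red(im)[0][1]
for z in(.324,.315,.31): print(z,atz('wrist',256.5 if 0 else c[0],c[1]+1.5,z).round(4))
for p in ([.5426,-.1146,.324],[.5426,-.1146,.28]): print(proj('wrist',p).round(1))
p,e=tri(ray('wrist',*c),ray('top',197.2,153.4)); print(p.round(4),e)
p,e=tri(ray('wrist',*c),ray('side',279.1,130.3)); print(p.round(4),e)
E
```

```text
[ 0.5381 -0.1217  0.4082] [([248, 160, 18, 27, 304], [256.8, 175.5])]
0.324 [ 0.543  -0.1155  0.324 ]
0.315 [ 0.5408 -0.1164  0.315 ]
0.31 [ 0.5396 -0.1169  0.31  ]
[255.7 177. ]
[256.3 165.6]
[ 0.541  -0.1161  0.3106] 0.0003021755319322468
[ 0.5401 -0.1176  0.3001] 0.0029858073482888717
```

Emit:
{"name": "move_arm", "arguments": {"dp": [[0.15,-0.13,0.5],[0.15,-0.13,1.5],[0.15,-0.13,2.5],[0.15,-0.13,3.5],[0.15,-0.13,4.2]], "turn": [0,0,0,0,0], "jaw": [0,0,0,0,0]}}

```text
time: 3.65
position: [0.5397, -0.116, 0.2801]
tool_rot: [3.064, 0.696, -0.003]
ft_force: [-0.1, 0.2, 0.2]
grip_width: 0.496
```

Emit:
{"name": "move_arm", "arguments": {"dp": [[0,0,0],[0,0,0]], "turn": [0,0], "jaw": [0,0]}}

```text
time: 3.85
position: [0.5409, -0.1155, 0.2828]
tool_rot: [3.063, 0.697, 0.0]
ft_force: [-0.1, 0.0, -0.2]
grip_width: 0.501
```

```bash
python3 d.py 0.541 -0.1158 0.281; python3 -c "
from m import *
im=save('wrist','w4.png');S=save('side','s4.png');print(red(im),red(S))
h=np.hstack([cv2.imread('pics/w4.png')[100:300,150:400],cv2.imread('pics/s4.png')[50:250,190:390]]);cv2.imwrite('pics/c4.png',cv2.resize(h,(800,356)))"
```

```text
t 3.85 p [ 0.5409 -0.1155  0.2828] q [ 0.62  0.11 -0.5   1.53  0.05  1.51 -1.  ] F [-0.1  0.  -0.2] T [-0.03  0.01 -0.03] w 0.501
tau [  0.1 -33.6  -1.5 -30.5  -0.   -0.    0. ]
toolx [0.901 0.433 0.   ] y [ 0.433 -0.901  0.001] z [ 0.    -0.001 -1.   ]
dp units [-0.    0.01  0.06]
[([103, 52, 4, 5, 13], [104.8, 54.0]), ([246, 206, 33, 60, 1339], [262.3, 238.2])] [([276, 121, 6, 20, 96], [278.9, 130.9])]
```

View pics/c4.png

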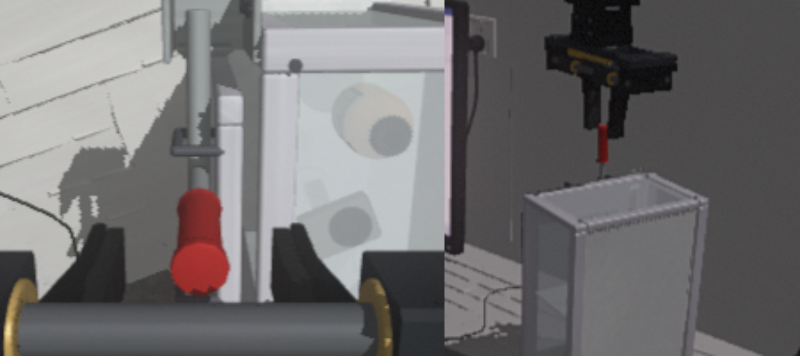

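```bash
python3 - <<'E'
from m import *
s=ctrl.get_state();p=s['position'];Rm=R.from_rotvec(s['tool_rot']).as_matrix()
print(p)
for k in(-.03,-.022,0,.022,.03):
    for dz in (0,-.02,-.04,-.07): print(k,dz,proj('side',p+Rm[:,1]*k+Rm[:,2]*dz).round(1),proj('wrist',p+Rm[:,1]*k+Rm[:,2]*dz).round(1))
print(proj('side',[.541,-.1158,.28]),proj('side',[.541,-.1158,.324]))
print('cam',ray('side',256,192))
E
```

```text
[ 0.54183662 -0.11499906  0.28390852]
-0.03 0 [271.7 133.3] [212.4 222.4]
-0.03 -0.02 [272.  125.1] [207.5 236. ]
-0.03 -0.04 [272.4 116.9] [201.4 252.6]
-0.03 -0.07 [272.9 104.2] [189.2 286. ]
-0.022 0 [273.5 134.1] [225.4 222.4]
-0.022 -0.02 [273.9 126. ] [221.7 236. ]
-0.022 -0.04 [274.2 117.6] [217.3 252.6]
-0.022 -0.07 [274.8 104.9] [208.3 286. ]
0 0 [278.7 136.5] [261.1 222.4]
0 -0.02 [279.1 128.2] [261.1 235.9]
0 -0.04 [279.5 119.8] [261.1 252.6]
0 -0.07 [280.1 106.9] [261. 286.]
0.022 0 [284.1 139. ] [296.7 222.4]
0.022 -0.02 [284.5 130.6] [300.4 235.9]
0.022 -0.04 [285. 122.] [304.8 252.5]
0.022 -0.07 [285.7 109. ] [313.8 286. ]
0.03 0 [286.1 139.9] [309.7 222.4]
0.03 -0.02 [286.6 131.5] [314.7 235.9]
0.03 -0.04 [287.  122.9] [320.7 252.5]
0.03 -0.07 [287.7 109.7] [332.9 286. ]
[278.35653519 138.25682089] [279.26593069 119.85666284]
cam (array([ 0.37764578, -1.13095405,  0.59123532]), array([ 0.1027911 ,  0.91014914, -0.40145023]))
```

```bash
python3 - <<'E'
import cv2,numpy as np
a=cv2.imread('pics/s4.png')[90:160,245:320]; b=cv2.imread('pics/s0.png')[90:160,245:320]
f=lambda x:cv2.resize(np.clip(x.astype(float)*1.8,0,255).astype(np.uint8),(390,364),interpolation=cv2.INTER_NEAREST)
cv2.imwrite('pics/c5.png',np.hstack([f(a),f(cv2.absdiff(a,b)*2)]))
E
```

```text
(no output)
```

View pics/c5.png

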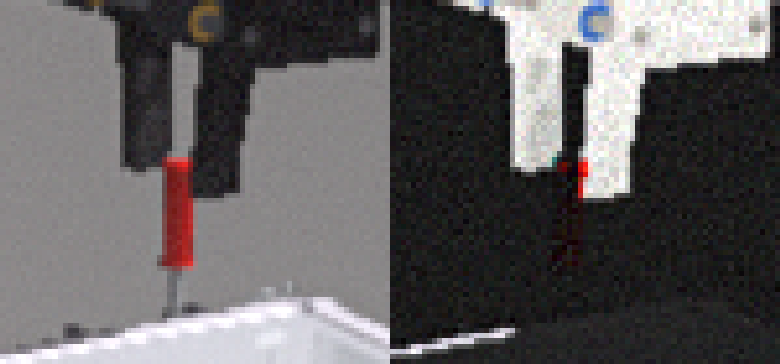

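```bash
python3 - <<'E'
from m import *
for f,p,y,w in [('s0',[.2407,-.6031,.191],[.371,-.929,0],.0435),('s1',[.4534,-.243,.4084],[.371,-.929,0],.0215),('s4',[.5412,-.1153,.2832],[.433,-.901,0],.0215)]:
    im=cv2.imread(f'pics/{f}.png').max(2)
    for k in(-1,1):
        # finger centre ~8mm outside the pad
        q=np.array(p)+np.array(y)*k*(w+.007); u,v=proj('side',q); a=proj('side',q+[0,0,.05])
        c=im[int(v)-30:int(v)+15,int(round(u))]; print(f,k,(u.round(1),v.round(1)),'row50mm',a.round(1),dict(zip(range(int(v)-30,int(v)+15,2),c[::2])))
E
```

```text
s0 -1 (np.float64(103.6), np.float64(285.8)) row50mm [ 99.9 256.5] {255: np.uint8(30), 257: np.uint8(32), 259: np.uint8(30), 261: np.uint8(14), 263: np.uint8(21), 265: np.uint8(15), 267: np.uint8(12), 269: np.uint8(19), 271: np.uint8(19), 273: np.uint8(17), 275: np.uint8(18), 277: np.uint8(13), 279: np.uint8(17), 281: np.uint8(12), 283: np.uint8(45), 285: np.uint8(58), 287: np.uint8(86), 289: np.uint8(94), 291: np.uint8(107), 293: np.uint8(129), 295: np.uint8(150), 297: np.uint8(150), 299: np.uint8(146)}
s0 1 (np.float64(118.5), np.float64(327.8)) row50mm [114.8 295.7] {297: np.uint8(9), 299: np.uint8(11), 301: np.uint8(5), 303: np.uint8(16), 305: np.uint8(18), 307: np.uint8(14), 309: np.uint8(22), 311: np.uint8(139), 313: np.uint8(145), 315: np.uint8(145), 317: np.uint8(144), 319: np.uint8(146), 321: np.uint8(148), 323: np.uint8(144), 325: np.uint8(145), 327: np.uint8(145), 329: np.uint8(146), 331: np.uint8(145), 333: np.uint8(145), 335: np.uint8(144), 337: np.uint8(145), 339: np.uint8(131), 341: np.uint8(145)}
s1 -1 (np.float64(240.2), np.float64(91.6)) row50mm [240.6  66. ] {61: n
[... 1209 characters left out ...]
5), 129: np.uint8(76), 131: np.uint8(77), 133: np.uint8(78), 135: np.uint8(77), 137: np.uint8(76), 139: np.uint8(77), 141: np.uint8(76), 143: np.uint8(77), 145: np.uint8(78), 147: np.uint8(78)}
s4 1 (np.float64(285.4), np.float64(140.1)) row50mm [286.6 118.7] {110: np.uint8(19), 112: np.uint8(21), 114: np.uint8(13), 116: np.uint8(25), 118: np.uint8(22), 120: np.uint8(23), 122: np.uint8(23), 124: np.uint8(25), 126: np.uint8(23), 128: np.uint8(65), 130: np.uint8(77), 132: np.uint8(78), 134: np.uint8(77), 136: np.uint8(77), 138: np.uint8(77), 140: np.uint8(79), 142: np.uint8(75), 144: np.uint8(78), 146: np.uint8(77), 148: np.uint8(75), 150: np.uint8(122), 152: np.uint8(134), 154: np.uint8(124)}
```

Both the side and wrist views put the real fingertips about 27 mm above the reported TCP. I'll lower to a reported 0.265 m. That grips well if the pictures are right, and still clears the cabinet if the report is right.

Emit:
{"name": "move_arm", "arguments": {"dp": [[0,0,0.2],[0,0,0.4],[0,0,0.6],[0,0,0.6],[0,0,0.6]], "turn": [0,0,0,0,0], "jaw": [0,0,0,0,0]}}

```text
time: 4.45
position: [0.541, -0.1143, 0.2638]
tool_rot: [-3.062, -0.7, 0.001]
ft_force: [-0.8, 0.5, 0.5]
grip_width: 0.499
```

Emit:
{"name": "move_arm", "arguments": {"dp": [[0,0,0],[0,0,0],[0,0,0],[0,0,0],[0,0,0]], "turn": [0,0,0,0,0], "jaw": [-0.5,-1,-1,-1,-1], "grip_force": 25}}

```text
time: 4.95
position: [0.5414, -0.1149, 0.2642]
tool_rot: [3.062, 0.7, 0.001]
ft_force: [1.4, -1.7, -0.0]
grip_width: 0.155
```

```bash
python3 d.py
```

```text
t 4.95 p [ 0.5414 -0.1149  0.2642] q [ 0.62  0.12 -0.5   1.57  0.06  1.47 -1.01] F [ 1.4 -1.7 -0. ] T [-0.29 -0.29 -0.09] w 0.155
tau [ -0.7 -35.1  -2.5 -31.3  -0.5   0.4   0. ]
toolx [0.901 0.434 0.   ] y [ 0.434 -0.901  0.001] z [ 0.001 -0.001 -1.   ]
```

Emit:
{"name": "move_arm", "arguments": {"dp": [[0,0,-0.1],[0,0,-0.2],[0,0,-0.3],[0,0,-0.36],[0,0,-0.36]], "turn": [0,0,0,0,0], "jaw": [-1,-1,-1,-1,-1]}}

```text
time: 5.45
position: [0.5412, -0.1146, 0.2752]
tool_rot: [3.062, 0.7, 0.0]
ft_force: [0.9, -2.4, -1.9]
grip_width: 0.155
```

```bash
python3 d.py; python3 -c "
from m import *
im=save('wrist','w6.png');S=save('side','s6.png');print(red(im),red(S),red(save('top','t6.png')))
print([proj('side',[.541,-.1158,z]).round(1) for z in (.30,.31)])"; python3 d.py
```

```text
t 5.45 p [ 0.5412 -0.1146  0.2752] q [ 0.62  0.11 -0.5   1.55  0.06  1.49 -1.  ] F [ 0.9 -2.4 -1.9] T [-0.44 -0.13 -0.02] w 0.155
tau [ -0.9 -35.7  -2.6 -32.3  -0.7   0.2  -0. ]
toolx [ 0.901  0.434 -0.   ] y [ 0.434 -0.901  0.001] z [ 0.    -0.001 -1.   ]
[([102, 51, 5, 6, 15], [103.9, 53.3]), ([245, 218, 33, 52, 1202], [260.7, 246.3])] [([276, 131, 6, 6, 29], [278.8, 133.6])] [([376, 238, 26, 26, 199], [388.5, 249.9])]
[array([278.8, 130. ]), array([279. , 125.8])]
t 5.6 p [ 0.541  -0.1145  0.2747] q [ 0.62  0.11 -0.5   1.55  0.06  1.49 -1.  ] F [ 0.5 -1.7 -1.8] T [-0.44 -0.16 -0.01] w 0.158
tau [ -0.9 -35.7  -2.7 -32.2  -0.7   0.2  -0. ]
toolx [ 0.901  0.434 -0.   ] y [ 0.434 -0.901  0.   ] z [-0. -0. -1.]
```

Emit:
{"name": "move_arm", "arguments": {"dp": [[-0.1,0,0],[-0.2,0,0],[-0.3,0,0],[-0.4,0,0],[-0.5,0,0]], "turn": [0,0,0,0,0], "jaw": [-1,-1,-1,-1,-1]}}

```text
time: 6.1
position: [0.5274, -0.1211, 0.2749]
tool_rot: [3.062, 0.7, 0.0]
ft_force: [1.2, -1.3, -1.7]
grip_width: 0.157
```

```bash
python3 d.py
```

```text
t 6.1 p [ 0.5274 -0.1211  0.2749] q [ 0.64  0.09 -0.49  1.58  0.04  1.49 -0.98] F [ 1.2 -1.3 -1.7] T [-0.32 -0.39  0.02] w 0.157
tau [ -0.8 -33.9  -2.  -31.8  -0.5   0.7  -0.1]
toolx [0.901 0.435 0.   ] y [ 0.435 -0.901  0.   ] z [ 0. -0. -1.]
```

Emit:
{"name": "move_arm", "arguments": {"dp": [[-0.15,0,0],[-0.3,0,0],[-0.45,0,0],[-0.55,0,0],[-0.55,0,0]], "turn": [0,0,0,0,0], "jaw": [-1,-1,-1,-1,-1]}}

```text
time: 6.6
position: [0.5121, -0.1288, 0.2749]
tool_rot: [3.062, 0.699, -0.001]
ft_force: [1.1, -3.2, -1.2]
grip_width: 0.155
```

```bash
python3 d.py; python3 -c "
from m import *
im=save('wrist','w7.png');print(red(im),red(save('side','s7.png')))
cv2.imwrite('pics/c7.png',cv2.resize(cv2.imread('pics/w7.png')[80:280,130:400],None,fx=2.2,fy=2.2))"
```

```text
t 6.6 p [ 0.5121 -0.1288  0.2749] q [ 0.66  0.06 -0.48  1.6   0.03  1.49 -0.95] F [ 1.1 -3.2 -1.2] T [-0.67 -0.15 -0.  ] w 0.155
tau [ -1.4 -32.7  -2.2 -32.   -1.1   0.4   0. ]
toolx [ 0.901  0.434 -0.001] y [ 0.434 -0.901  0.001] z [-0.    -0.001 -1.   ]
[([245, 218, 33, 52, 1207], [260.6, 246.1])] [([265, 132, 5, 7, 27], [266.9, 135.0])]
```

View pics/c7.png

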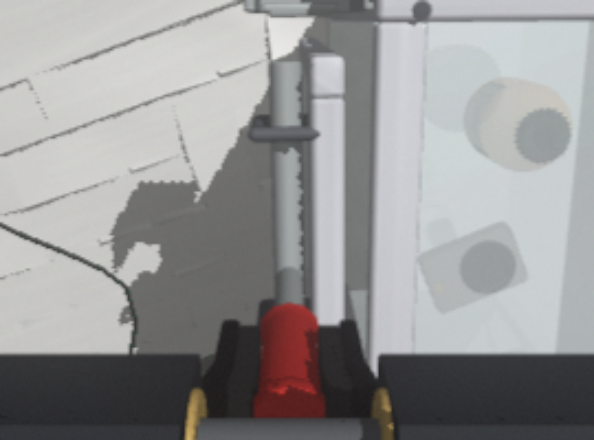

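Emit:
{"name": "move_arm", "arguments": {"dp": [[-0.02,-0.15,0],[-0.06,-0.31,0],[-0.1,-0.46,0],[-0.16,-0.61,0],[-0.16,-0.61,0]], "turn": [-0.6,-1.26,-1.9,-2.5,-2.5], "jaw": [-1,-1,-1,-1,-1]}}

```text
time: 7.2
position: [0.5007, -0.1136, 0.2751]
tool_rot: [2.967, 1.03, 0.001]
ft_force: [2.9, -3.4, -1.6]
grip_width: 0.156
```

```bash
python3 d.py; python3 -c "
from m import *
im=save('wrist','w8.png');print(red(im),red(save('side','s8.png')))"; python3 d.py
```

```text
t 7.2 p [ 0.5007 -0.1136  0.2751] q [ 0.66  0.02 -0.49  1.64  0.01  1.49 -0.74] F [ 2.9 -3.4 -1.6] T [-0.82 -0.58  0.02] w 0.156
tau [ -1.4 -30.7  -1.8 -31.1  -1.2   1.2   0.3]
toolx [0.785 0.62  0.   ] y [ 0.62  -0.785  0.001] z [ 0.001 -0.001 -1.   ]
[([245, 218, 32, 52, 1219], [260.7, 246.2])] [([259, 116, 6, 21, 50], [260.5, 128.4])]
t 7.3 p [ 0.501  -0.1139  0.275 ] q [ 0.66  0.02 -0.49  1.64  0.01  1.49 -0.74] F [ 2.6 -3.3 -0.9] T [-0.73 -0.57  0.03] w 0.159
tau [ -1.4 -30.8  -1.7 -31.2  -1.    1.1  -0. ]
toolx [0.786 0.618 0.001] y [ 0.618 -0.786  0.001] z [ 0.001 -0.    -1.   ]
```

Emit:
{"name": "move_arm", "arguments": {"dp": [[-0.02,-0.11,0],[-0.04,-0.22,0],[-0.06,-0.33,0],[-0.06,-0.33,0],[-0.06,-0.33,0]], "turn": [-0.4,-0.8,-1.3,-1.3,-1.3], "jaw": [-1,-1,-1,-1,-1]}}

```text
time: 7.8
position: [0.4936, -0.1074, 0.275]
tool_rot: [2.905, 1.193, 0.001]
ft_force: [2.3, -3.7, -1.6]
grip_width: 0.157
```

```bash
python3 d.py; python3 -c "
from m import *
im=save('wrist','w9.png');save('top','t9.png');save('side','s9.png');print(red(im))
for n in ('tape_roll','dropper','gauge_block'): print(n,[(c,r['rect'].round(0) if hasattr(r['rect'],'round') else r['rect']) for c in ('side',) for r in ctrl.look_for(c,n)[:1]])
cv2.imwrite('pics/c9.png',np.hstack([cv2.resize(cv2.imread('pics/w9.png')[80:280,110:360],(500,400)),cv2.resize(cv2.imread('pics/s9.png')[60:350,150:360],(290,400))]))"; python3 d.py
```

```text
t 7.8 p [ 0.4936 -0.1074  0.275 ] q [ 0.66  0.   -0.5   1.65  0.    1.49 -0.63] F [ 2.3 -3.7 -1.6] T [-0.85 -0.8   0.07] w 0.157
tau [ -1.5 -29.6  -1.6 -31.   -1.2   1.4  -0. ]
toolx [0.711 0.703 0.   ] y [ 0.703 -0.711  0.001] z [ 0.001 -0.    -1.   ]
[([246, 218, 31, 52, 1166], [260.7, 246.2])]
tape_roll [('side', [233.2, 299.1, 33.7, 30.3])]
dropper [('side', [176.9, 275.9, 16.1, 27.1])]
gauge_block [('side', [174.8, 313.0, 28.5, 30.3])]
t 8.1 p [ 0.4936 -0.1074  0.2749] q [ 0.66  0.   -0.5   1.65  0.    1.49 -0.63] F [ 3.  -3.7 -1. ] T [-0.86 -0.82  0.03] w 0.161
tau [ -1.5 -29.5  -1.5 -31.   -1.2   1.4  -0.1]
toolx [0.711 0.703 0.001] y [ 0.703 -0.711  0.001] z [ 0.001 -0.    -1.   ]
```

View pics/c9.png

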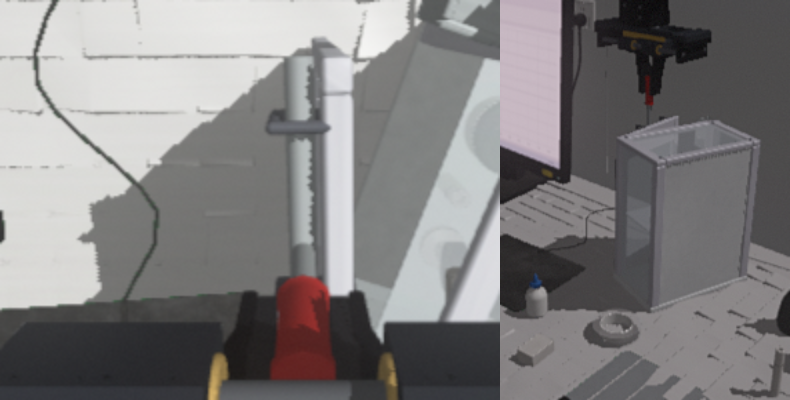

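The gate is parallel to the tool axis, 19° (0.33 rad) from shut, which is about 5 cm at the free edge. It is steady and the loose things haven't moved, so I'm handing in.

```bash
python3 -c "
from bench import ctrl
print(ctrl.close_job())"
```

```text
the job is handed in; nothing more can be done
None
```

The gate is unbolted and standing ajar. I handed in at about 8.1 s with the gripper still holding the red handle (25 N grip) against the closing spring.

- **Unbolting:** I pinched the handle from above and lifted the bolt about 10 mm, which the side view confirmed. I then drew it about 32 mm towards the hinge. Wrist forces never read above about 5 N, so the bolt was not forced against the keeper.
- **Gate:** It was swung to about 0.33 rad, roughly 5 cm at the free edge. The last wrist view shows the gate lined up with the tool at that angle. The position held steady over 0.3 s against roughly 4–5 N from the spring.
- **Loose things:** The tape roll, dropper and gauge block are where they were in the side view, to within the detector's few pixels of scatter.
- **Disagreement:** The side and wrist pictures both put the real fingertips about 27 mm above the reported tool position. I set the grip height to be safe either way, and it held without slipping. I did not resolve which reading is correct.

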